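# Close the split swarf-filter housing and hold it shut

### The job

First unscrew the round black vent cap on the filter cup anticlockwise as far as its stop, so that trapped air can get out. Then fit the loose upper half of the aluminium filter housing over the two dowels of the lower half, with the hose stubs of both halves at the same end, and press it down against the sprung gasket until the faces meet. Finish while still holding it pressed fully home with the gripper (do not let go), with the vent cap left open and the other things on the table left where they are.

Things in the scene. Friction and masses are not known exactly. Their poses are not given: they have to be found in the camera images.
- station: Fixed assembly: steel base plate 10 mm thick (x -75..75, y -50..140 mm) with the lower housing half and a round filter cup. Origin: on the table under the lower half's centre; z up. Lower half: aluminium block 110 x 60 mm (x, y), flat mating face 42 mm above the table, hose stub 22 mm long on its +x end. Cup: 52 mm diameter, shoulder 40 mm above the table, centred at x 0, y +100 mm.
- dowel_large (a point): Foot of the 12 mm diameter steel dowel, on the mating face (42 mm above the table), 38 mm from the lower half's centre towards the hose stub (+x). Both dowels stand 18 mm up from the face, the top 7 mm tapering to 45 % of the diameter. Axes as station.
- dowel_small (a point): Foot of the 8 mm diameter dowel, on the mating face, 38 mm from the centre the other way (-x). Axes as station.
- gasket (a joint): Sprung black rubber gasket pad, 50 x 44 mm, in the middle of the mating face: 0 = standing 5 mm proud of the face, 0.005 = pressed flush. It takes about 8 N to start it and 14 N to press it flush; the upper half's own weight does not move it.
- cap (a joint): Turn of the captive vent cap about the vertical, in rad: 0 = screwed shut, grows anticlockwise seen from above, 1.4 = open, at its stop. It starts somewhere between 0 and 0.2, turns with light friction (0.06 N m), stays where it is left and does not rise.
- cap_top (a point): Centre of the top of the vent cap, 74 mm above the table: a round ribbed black cap, 36 mm diameter, 22 mm tall, that stands 12 mm above the shoulder of the cup, with a small aluminium pointer line on top. x axis along the pointer; z up.
- upper: Loose upper housing half, aluminium, about 0.35 kg, lying on the table mating face down. Origin: centre of the underside (mating face); z up. A plate 110 x 60 x 20 mm (x, y, z) with two through holes, a hose stub 22 mm long on its +x end, and a grip boss standing in the middle of its top. Seated home, its origin is 42 mm above the table, over the lower half's centre.
- boss (a point): Point on the axis of the upper half's grip boss, 44 mm above its underside and 8 mm below the boss's top. The boss is 44 x 24 x 32 mm (x, y, z), from 20 to 52 mm above the underside; pinch it across its 24 mm width (y). Axes as upper.
- hole_large (a point): Centre of the 13.5 mm through hole, at the underside of the upper half, 38 mm from its centre towards the hose stub; goes onto the 12 mm dowel.
- hole_small (a point): Centre of the 9.5 mm through hole, at the underside of the upper half, 38 mm from its centre the other way; goes onto the 8 mm dowel.
- jack: Bystander: chrome headphone jack plug lying down, 76 x 18 x 18 mm, origin under it.
- puck: Bystander: dented aluminium platter puck, 76 mm diameter, 30 mm tall, origin under its centre.
- resistor: Bystander: tan ceramic resistor, 45 x 11 x 11 mm with wire ends, origin under its centre.
- driver: Bystander: screwdriver, 150 mm long, lying along its x axis.
- adaptor: Bystander: grey ring-shaped record adaptor, 38 mm diameter, 6 mm thick.
- stylus_box: Bystander: small pale stylus box, 50 x 35 x 18 mm, origin under its centre.
- oiler: Bystander: small white plastic jar, 40 mm diameter, 75 mm tall, origin under its centre.
Not all that is in view belongs to the job. What is shaped like the station but pink or yellow is not meant.

How it is judged (in metres and radians):
On the way, in this order (a step that is already met when the one before it is completed fails the run):
1. the vent cap is unscrewed to (nearly) its stop, at least 1.2 of 1.4 rad, before the halves are together (value of joint cap above 1.2 rad), for 0.2 s.
2. the upper half is on both dowels, the right way round, and pressed home (distance between hole_large and dowel_large below 0.004 m and distance between hole_small and dowel_small below 0.004 m and value of joint gasket above 0.0035 m and value of joint cap above 1.2 rad), for 0.2 s.
At the end, for the whole second after the job is handed in: Each hole lies within 4 mm of the foot of its own dowel, the gasket is pressed in by more than 3.5 of 5 mm, the gripper's fingers bear on the upper half with more than 3 N, neither puck nor jar presses on it, and the vent cap stands open by more than 1.2 rad (all of step 2 and contact force between the fingers and upper above 3 N and contact force between upper and puck below 0.3 N and contact force between upper and oiler below 0.3 N); the arm keeps its last pose, push and grip.
It fails at once if a bystander is shifted by more than 30 mm (distance of any of jack, puck, resistor, driver, adaptor, stylus_box, oiler from where it was at the start of the episode above 0.03 m).
It also fails if it takes over 51 s, if anything falls off the work surface, if the arm or the gripper's body presses on something with over 40 N, if the wrist force passes 120 N, or if a joint passes its speed limit or range.

### The arm

A 6-joint arm with a two-finger parallel gripper is mounted at the origin on the work surface. World frame = base frame: x ahead of the robot, y to its left, z up, the work surface at z = 0. Lengths are in mm, angles in rad, forces in N, time in s.
With the tool pointing down it reaches from about 300 to 775 mm from the base axis. Payload 14.6 kg.
Tool frame: the origin (TCP) lies between the finger pads; the fingertips stand 25 mm ahead of it and the grasp point (between the pads) lies 6 mm ahead of it; z points along the fingers, y is the line along which they close (so a half turn about z gives the same grasp; the last joint's range is limited). The gripper opens to 94 mm and grips with 3 to 60 N. Pads are 16 mm wide; open, the fingers measure 119 mm over their backs; the gripper's body (75 mm by 177 mm) begins 78 mm behind the grasp point.
Start: joints at [-1.4, 0.3, 1.521, -0, 1.321, -0.067], TCP at [129.554, -534.514, 230.446] pointing down, gripper open.
Joint ranges: [-3.03, 3.03], [-0.79, 2.21], [0.23, 2.52], [-1.04, 4.18], [0, 3.07], [-2.55, 2.55]. Speed limits (rad/s): [2.22, 2.22, 2.57, 3.14, 3.14, 3.14].

### API

Orientations are given as [roll, pitch, yaw] about the fixed x, y, z axes, in that order (R = Rz(yaw) Ry(pitch) Rx(roll)).
In Python, from cell import manip gives the robot as it stands. The module is installed in compiled form; this text tells all that it offers.
- The arm moves only by the tool step_arm, never from a script. Its argument "series" is one flat list of numbers, 5 for each row, row after row: the shift along the world's x, y, z in mm, then the turn about the world's z in rad, then the closure, from 0 (fully open) to 1 (shut). In form: [dx, dy, dz, spin, jaw, dx, dy, dz, spin, jaw, ...]. A call has 1 to 20 rows; each row shifts and turns the commanded pose from where the row before left it; what a row does not reach is not made up. A row lasts 1/8 s, in which the tool goes at most 62.5 mm and 10.7 degrees, less where a joint would pass 70% of its speed; a pose out of reach is approached as far as the arm can. A call is refused whole if a number of a shift passes 62.5 or a number of a turn 0.188, either way. A call with a gripper value outside its range is refused whole. The fingers move at their own pace and stop on an object; "squeeze" is the grip in N (left out, the last holds). Time passes only in rows, so rows that do not move let the fingers close. It gives the time, the measured TCP pose, the force, the opening and the grip force at its end, in the units of the state.
- manip.read_state(): the state, without advancing time (a new reading comes with each control period).
- manip.camera(name): name is "scene" or "top" or "wrist"; returns (picture, depth): 420x560x3 uint8, blue, green, red; 420x560 float32, mm along the optical axis (not along the pixel's ray), 0 where there is no reading.
- manip.camera_info(name): a dict with "fovy" (degrees; the focal length in pixels is half the picture's height over the tangent of half this angle, whatever the lens; pixels are square), "cx", "cy" (the principal point, pixels), "eye" and "orientation" of the camera in the world. Camera axes: x right, y down, z forward; pixel columns grow to the right and rows downward; lengths in mm; the calibration is good to about 2 mm. The wrist camera is an equidistant fisheye: a pixel r from the principal point sees the ray r / f radians off the axis. A picture is of the moment at which its call begins: read the wrist's pose just before it. camera_info takes no time and is no camera call; for the wrist camera it gives the pose at the moment of the call.
- manip.sign_off(): hands the job in; it is judged then, once.
The state is a dict: "clock": time; "joints": joint angles; "qd": joint speeds; "effort": joint torques, N m; "eef_pos": TCP position; "eef_rot": TCP orientation; "wrist_force": force on the tool from outside, world axes, zero at the start; "moment": the same for the moment, N m; "finger_gap": finger opening in mm; "finger_force": force on a finger pad.
Only numpy, scipy, OpenCV 4.12 (cv2) and the standard library are available. Lean on these libraries where they do the work, as an engineer would, in place of code of your own. Each camera call takes 0.05 s, during which the arm holds its last target. There are 200 camera calls.

## Working session

There is one attempt and no reset: what is moved stays moved. The work goes in short steps, Python scripts to look and compute and a tool call to move; the robot and the scene stay as the last step left them, time stands still between calls to the robot, and variables do not carry over. Pictures are saved under pics/ and viewed, at most 10 in all, crops included, and the job is handed in when it is done.

Besides the shell and the picture viewer there is one more tool, called after "Request:" by a JSON object that holds its "name" and its "arguments", one argument or row to a line. step_arm: Moves the arm, as the interface text tells. Its arguments: {"type":"object","properties":{"series":{"type":"array"},"squeeze":{"type":"number"}},"required":["series"]}

```bash
mkdir -p pics
cat > h.py <<'E'
import numpy as np,cv2
from cell import manip
from scipy.spatial.transform import Rotation as R
def rot(o):
    o=np.array(o,float)
    return o if o.shape==(3,3) else R.from_euler('xyz',o).as_matrix()
def grab(n):
    i=manip.camera_info(n); p,d=manip.camera(n); return i,p,d
def cloud(i,d,fish=False):
    f=d.shape[0]/2/np.tan(np.radians(i['fovy'])/2)
    v,u=np.mgrid[:d.shape[0],:d.shape[1]].astype(float)
    x=(u-i['cx'])/f;y=(v-i['cy'])/f
    if fish:
        r=np.hypot(x,y)+1e-9; k=np.tan(np.minimum(r,1.5))/r; x=x*k;y=y*k
    c=np.stack([x*d,y*d,d],-1)
    return c@rot(i['orientation']).T+np.array(i['eye'])
E
python3 - <<'E'
from h import *
for n in("scene","top"):
    i,p,d=grab(n); print(n,i)
    cv2.imwrite(f"pics/{n}.png",p); np.savez(f"{n}.npz",p=p,c=cloud(i,d),d=d)
print(manip.read_state())
E
```

```text
scene {'fovy': 51.96351944277537, 'cx': 280.17965792605634, 'cy': 206.91016433346132, 'eye': array([1320.45815086,  367.44731538,  785.37543764]), 'orientation': array([-2.23062831, -0.01978103,  2.03834309])}
top {'fovy': 47.85219833826779, 'cx': 278.7516009949546, 'cy': 211.79239399173375, 'eye': array([ 352.82623968,  -47.85404681, 1042.70624668]), 'orientation': array([-2.98940379, -0.01451404, -1.5536226 ])}
{'clock': 0.1, 'joints': array([-1.39962623e+00,  3.00406540e-01,  1.52154361e+00,  1.56093117e-05,
        1.32069393e+00, -6.65893871e-02]), 'qd': array([-8.40290650e-04, -2.05233388e-03, -1.78138485e-03,  3.63074509e-04,
        6.68926518e-05,  4.73774245e-04]), 'effort': array([ 1.10610115e-03, -5.32646334e+01, -3.53282797e+01,  7.09521957e-02,
        2.35550426e-02, -3.87940679e-05]), 'eef_pos': array([ 129.50833545, -534.31036082,  229.9375776 ]), 'eef_rot': array([-3.14054456e+00, -8.50483161e-05,  2.37755569e-01]), 'wrist_force': array([-0.91736503, -0.67199042, -0.88356991]), 'moment': array([-0.00985894, -0.03969216, -0.04005486]), 'finger_force': 0.0, 'finger_gap': 94.26163859139803}
```

View pics/top.png

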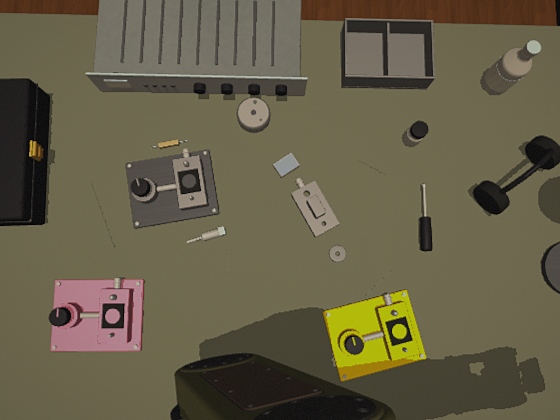

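View pics/scene.png

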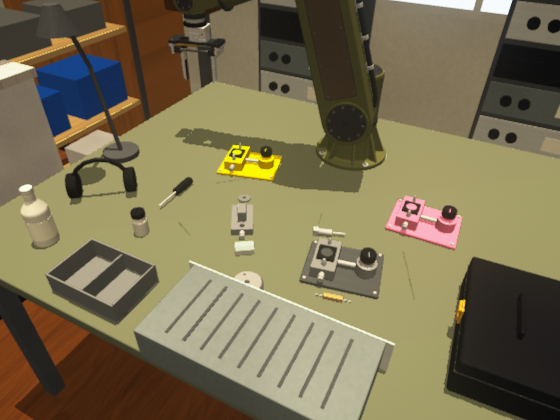

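The top picture shows three assemblies: grey at (172,188), pink at (97,315), yellow at (375,335). Grey aluminium on a steel plate fits; pink and yellow are excluded. Its cap is at about (142,187), and its stub at (186,155) points up, towards world +x. The upper half is at (315,208) with its stub at (298,183).

Run:
```python
from h import *
T=np.load("top.npz");p,c=T['p'],T['c']
def sel(u0,v0,u1,v1,z0,z1):
    m=np.zeros(p.shape[:2],np.uint8); s=c[v0:v1,u0:u1,2]; m[v0:v1,u0:u1]=(s>z0)&(s<z1); return m>0
def rect(name,m):
    q=c[m]; r=cv2.minAreaRect(q[:,:2].astype(np.float32)); print(name,len(q),np.round(q.mean(0),1),'rect',np.round(r[0],1),np.round(r[1],1),round(r[2],1))
rect('boss',sel(285,170,350,245,45,60))
rect('plate',sel(285,170,350,245,15,60))
rect('lower',sel(170,145,215,215,36,55))
rect('face',sel(160,135,215,215,36,44))
rect('cap',sel(125,170,160,205,68,82))
rect('cup',sel(125,170,160,205,30,82))
rect('base',sel(115,140,225,235,5,16))
a=cv2.resize(p[135:245,115:225],None,fx=4,fy=4,interpolation=cv2.INTER_CUBIC)
b=cv2.resize(p[145:265,270:350],None,fx=3.6667,fy=3.6667,interpolation=cv2.INTER_CUBIC)[:440]
cv2.imwrite("pics/crop.png",np.hstack([a,b]))
```

```text
boss 239 [ 519.8 -138.2   51.2] rect [ 520.6 -138.4] [44.3 24.7] 30.4
plate 1368 [ 521.3 -136.3   25.4] rect [ 542.7 -125.7] [161.3  60.6] 29.8
lower 1381 [568.4 134.2  43.3] rect [576.8 136.7] [124.5  60.8] 11.4
face 859 [567.1 134.1  41.2] rect [576.8 136.7] [124.5  60.8] 11.4
cap 241 [550.4 232.4  73.6] rect [550.5 232.5] [36.7 34.2] 26.7
cup 498 [547.  227.9  58. ] rect [548.2 229.9] [43.2 51. ] 49.9
base 3628 [556.9 185.8   9.7] rect [563.2 184.6] [216.3 243.7] 2.1
```

View pics/crop.png

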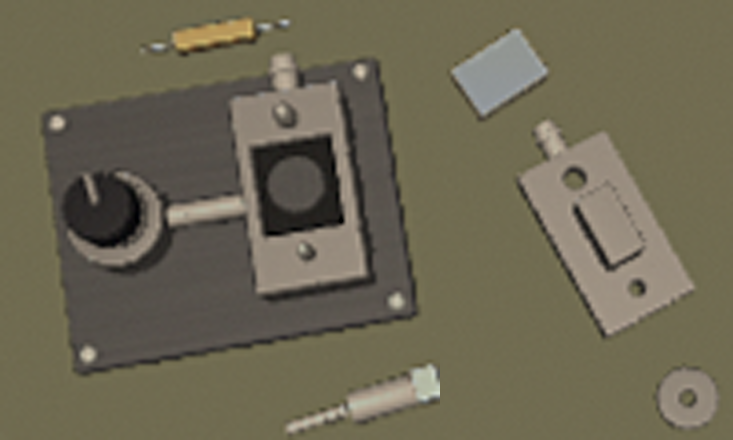

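Crop: the grey station has its cap at (100,205), with the pointer up. Its large dowel is at (285,113) on the stub side and the small one at (307,250). The aluminium upper half has its big hole at (573,178) on the stub side. Both are the ones meant. Moving above the cap.

Request:
{"name": "step_arm", "arguments": {
  "series": [23.4, 42.6, 0, 0, 0, 23.4, 42.6, 0, 0, 0, 23.4, 42.6, 0, 0, 0, 23.4, 42.6, 0, 0, 0, 23.4, 42.6, 0, 0, 0, 23.4, 42.6, 0, 0, 0, 23.4, 42.6, 0, 0, 0, 23.4, 42.6, 0, 0, 0, 23.4, 42.6, 0, 0, 0, 23.4, 42.6, 0, 0, 0, 23.4, 42.6, 0, 0, 0, 23.4, 42.6, 0, 0, 0, 23.4, 42.6, 0, 0, 0, 23.4, 42.6, 0, 0, 0, 23.4, 42.6, 0, 0, 0, 23.4, 42.6, 0, 0, 0, 23.4, 42.6, 0, 0, 0, 23.4, 42.6, 0, 0, 0],
  "squeeze": 25
}}

```text
clock: 2.35
eef_pos: [551.2, 233.8, 230.1]
eef_rot: [3.141, 0.001, 0.238]
wrist_force: [0.6, -0.8, -0.2]
finger_gap: 94.1
finger_force: 0.0
```

```bash
cat > w.py <<'E'
from h import *
import sys
s=manip.read_state(); i,p,d=grab("wrist"); c=cloud(i,d,True)
print(s['clock'],np.round(s['eef_pos'],1),np.round(s['eef_rot'],3),np.round(s['joints'],2),np.round(i['eye'],1),np.round(i['orientation'],3))
n=sys.argv[1]; cv2.imwrite(f"pics/{n}.png",p); np.savez(f"{n}.npz",p=p,c=c,d=d)
E
python3 w.py w1
```

```text
2.35 [551.2 233.8 230.1] [3.141e+00 1.000e-03 2.380e-01] [ 0.34  0.41  1.37 -0.    1.36  1.67] [628.7 253.1 384.4] [ 2.868  0.    -1.334]
```

View pics/w1.png

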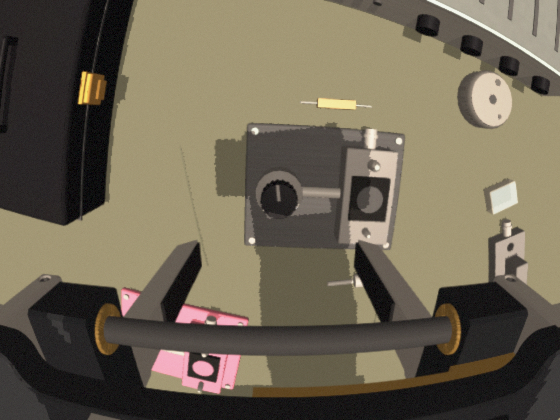

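Wrist view: cap at (279,195), dowels at (376,166) and (368,234), gasket between them. Measuring.

Run:
```python
from h import *
T=np.load("w1.npz");p,c=T['p'],T['c']
def sel(u0,v0,u1,v1,z0,z1):
    m=np.zeros(p.shape[:2],bool); s=c[v0:v1,u0:u1,2]; m[v0:v1,u0:u1]=(s>z0)&(s<z1); return m
def rect(n,m):
    q=c[m]; r=cv2.minAreaRect(q[:,:2].astype(np.float32)); print(n,len(q),np.round(np.median(q,0),1),'rect',np.round(r[0],1),np.round(r[1],1),round(r[2],1))
rect('cap',sel(250,165,310,225,70,80))
rect('face+stub',sel(335,120,405,250,34,50))
rect('face',sel(335,150,405,250,38,50))
rect('gasket',sel(345,170,392,225,44.5,50))
L=sel(362,155,390,180,53,66);S=sel(358,222,380,245,53,66)
rect('L',L);rect('S',S)
a,b=c[L][:,:2].mean(0),c[S][:,:2].mean(0); print((a+b)/2,np.linalg.norm(a-b),np.arctan2(*(a-b)[::-1]))
rect('base',sel(235,115,410,255,7,13))
```

```text
cap 1036 [553.2 233.5  74.1] rect [552.7 233.3] [37.  36.2] 52.4
face+stub 4759 [575.1 139.2  42.6] rect [580.7 137.3] [127.8  60.9] 10.8
face 4607 [574.4 138.1  42.7] rect [571.6 135.3] [109.6  60.9] 11.2
gasket 1689 [572.2 136.2  47.2] rect [571.3 135.3] [50.5 45. ] 12.1
L 85 [609.3 143.5  57.1] rect [609.2 142.8] [10.4 10.7] 62.4
S 37 [535.2 129.3  57.5] rect [535.2 128.8] [5.3 6.7] 36.2
[572.08956999 136.28028691] 75.35333570456238 0.18976637754192555
base 10480 [578.1 204.9  10.1] rect [562.9 179.5] [150.5 189.8] 11.2
```

Request:
{"name": "step_arm", "arguments": {
  "series": [1.2, -0.4, -25, 0, 0, 0, 0, -25, 0, 0, 0, 0, -25, 0, 0, 0, 0, -25, 0, 0, 0, 0, -22, 0, 0, 0, 0, -18, 0, 0, 0, 0, -10, 0, 0, 0, 0, -7, 0, 0, 0, 0, 0, 0, 0.5, 0, 0, 0, 0, 1, 0, 0, 0, 0, 1, 0, 0, 0, 0, 1, 0, 0, 0, 0, 1, 0, 0, 0, 0, 1, 0, 0, 0, 0, 1],
  "squeeze": 25
}}

```text
clock: 4.28
eef_pos: [551.8, 232.5, 73.5]
eef_rot: [-3.141, -0.0, 0.238]
wrist_force: [-1.3, 5.2, 1.2]
finger_gap: 35.7
finger_force: 25.0
```

Request:
{"name": "step_arm", "arguments": {
  "series": [0, 0, 0, 0.14, 1, 0, 0, 0, 0.14, 1, 0, 0, 0, 0.14, 1, 0, 0, 0, 0.14, 1, 0, 0, 0, 0.14, 1, 0, 0, 0, 0.14, 1, 0, 0, 0, 0.14, 1, 0, 0, 0, 0.14, 1, 0, 0, 0, 0.14, 1, 0, 0, 0, 0.1, 1, 0, 0, 0, 0.05, 1, 0, 0, 0, 0, 1, 0, 0, 0, 0, 1]
}}

```text
clock: 5.9
eef_pos: [551.5, 231.9, 73.4]
eef_rot: [-3.14, -0.0, 1.646]
wrist_force: [-5.6, 1.7, 3.5]
finger_gap: 35.3
finger_force: 25.0
```

```bash
python3 -c "
from h import *
s=manip.read_state();print(s['moment'],s['eef_rot'],s['joints'])"
```

```text
[ 0.15736358  0.88275266 -0.26941492] [-3.14034435e+00 -1.28311725e-05  1.64636949e+00] [3.36780867e-01 5.72968712e-01 1.51998632e+00 3.85968476e-04
 1.04984030e+00 2.61015395e-01]
```

Request:
{"name": "step_arm", "arguments": {
  "series": [0, 0, 0, 0, 0.5, 0, 0, 0, 0, 0, 0, 0, 0, 0, 0, 0, 0, 0, 0, 0, 0, 0, 25, 0, 0, 0, 0, 35, 0, 0, 0, 0, 40, 0, 0, 0, 0, 40, 0, 0, -3, -37, 0, -0.11, 0, -3, -37, 0, -0.11, 0, -3, -37, 0, -0.11, 0, -3, -37, 0, -0.11, 0, -3, -37, 0, -0.11, 0, -3, -37, 0, -0.11, 0, -3, -37, 0, -0.11, 0, -3, -37, 0, -0.11, 0, -3, -37, 0, -0.12, 0, -3, -37, 0, -0.12, 0]
}}

```text
clock: 8.15
eef_pos: [521.8, -139.3, 213.6]
eef_rot: [3.141, -0.0, 0.524]
wrist_force: [0.4, -0.6, 0.1]
finger_gap: 93.9
finger_force: 0.0
```

```bash
python3 w.py w2
python3 - <<'E'
from h import *
T=np.load("w2.npz");p,c=T['p'],T['c']
X,Y,Z=np.moveaxis(c,-1,0)
def rect(n,m):
    m=cv2.morphologyEx(m.astype(np.uint8),cv2.MORPH_OPEN,np.ones((3,3)))>0
    q=c[m]; r=cv2.minAreaRect(q[:,:2].astype(np.float32)); print(n,len(q),np.round(np.median(q,0),1),'rect',np.round(r[0],1),np.round(r[1],1),round(r[2],1))
near=np.hypot(X-520,Y+138)<68
rect('boss',near&(Z>46)&(Z<58)); rect('plate',near&(Z>16)&(Z<26))
near2=np.hypot(X-552,Y-233)<40
print('cap px',np.argwhere(near2&(Z>68)&(Z<80)).mean(0) if (near2&(Z>68)&(Z<80)).any() else None)
E
```

```text
8.15 [ 521.8 -139.3  213.6] [ 3.141 -0.     0.524] [-0.33  0.29  1.57 -0.    1.28  0.72] [590.8 -99.2 368. ] [ 2.868 -0.    -1.048]
boss 999 [ 522.8 -138.5   52.1] rect [ 522.2 -139. ] [43.8 23.1] 29.6
plate 4049 [ 528.7 -135.3   20.1] rect [ 526.7 -136. ] [121.1  60.4] 30.0
cap px [31.2571977  14.62763916]
```

View pics/w2.png

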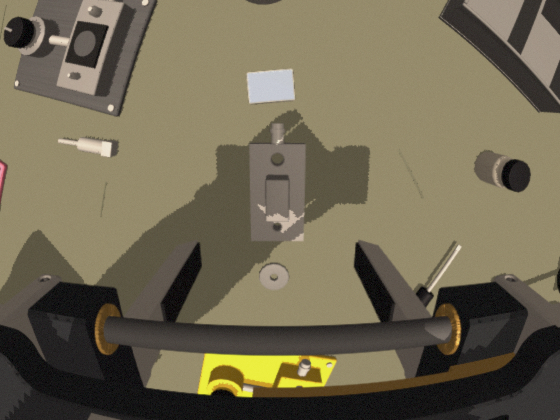

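The upper half sits at (277,190) with its stub up. The cap at (20,33) now has its pointer towards +y, so it is open. Descending onto the boss.

Request:
{"name": "step_arm", "arguments": {
  "series": [0.4, 0.3, -30, 0, 0, 0, 0, -35, 0, 0, 0, 0, -35, 0, 0, 0, 0, -30, 0, 0, 0, 0, -20, 0, 0, 0, 0, -10, 0, 0, 0, 0, -3.5, 0, 0, 0, 0, 0, 0, 0.5, 0, 0, 0, 0, 1, 0, 0, 0, 0, 1, 0, 0, 0, 0, 1, 0, 0, 0, 0, 1, 0, 0, 0, 0, 1, 0, 0, 0, 0, 1],
  "squeeze": 45
}}

```text
clock: 9.95
eef_pos: [522.3, -137.8, 49.9]
eef_rot: [-3.142, 0.0, 0.528]
wrist_force: [-0.4, 0.1, -0.4]
finger_gap: 27.9
finger_force: 0.0
```

Request:
{"name": "step_arm", "arguments": {
  "series": [0, 0, 0, 0, 1, 0, 0, 0, 0, 1, 0, 0, 0, 0, 1, 0, 0, 0, 0, 1],
  "squeeze": 45
}}

```text
clock: 10.45
eef_pos: [522.4, -137.9, 50.0]
eef_rot: [3.141, -0.0, 0.528]
wrist_force: [0.6, -1.0, -0.3]
finger_gap: 23.7
finger_force: 45.0
```

Request:
{"name": "step_arm", "arguments": {
  "series": [0, 0, 10, 0, 1, 0, 0, 25, 0, 1, 0, 0, 35, 0, 1, 0, 0, 30, 0, 1, 4.9, 27.3, 0, -0.03, 1, 4.9, 27.3, 0, -0.03, 1, 4.9, 27.3, 0, -0.04, 1, 4.9, 27.3, 0, -0.04, 1, 4.9, 27.3, 0, -0.04, 1, 4.9, 27.3, 0, -0.04, 1, 4.9, 27.3, 0, -0.03, 1, 4.9, 27.3, 0, -0.03, 1, 4.9, 27.3, 0, -0.03, 1, 4.9, 27.3, 0, -0.02, 1, 0, 0, 0, 0, 1, 0, 0, 0, 0, 1]
}}

```text
clock: 12.45
eef_pos: [571.1, 134.8, 150.0]
eef_rot: [3.141, 0.001, 0.198]
wrist_force: [-0.6, -0.9, -3.0]
finger_gap: 23.5
finger_force: 45.0
```

```bash
python3 w.py w3
python3 - <<'E'
from h import *
T=np.load("w3.npz");p,c=T['p'],T['c']
X,Y,Z=np.moveaxis(c,-1,0)
def rect(n,m):
    m=cv2.morphologyEx(m.astype(np.uint8),cv2.MORPH_OPEN,np.ones((3,3)))>0
    q=c[m]; r=cv2.minAreaRect(q[:,:2].astype(np.float32)); print(n,len(q),np.round(np.median(q,0),1),'rect',np.round(r[0],1),np.round(r[1],1),np.round(r[2],1))
near=np.hypot(X-572,Y-135)<72
rect('plate',near&(Z>117)&(Z<124)); rect('plate-nostub',near&(Z>118.5)&(Z<122)&(np.hypot(X-572,Y-135)<64));rect('boss',near&(Z>146)&(Z<158))
np.set_printoptions(suppress=True)
print(np.histogram(Z[near],np.arange(90,170,4)))
E
```

```text
12.45 [571.1 134.8 150. ] [3.141e+00 1.000e-03 1.980e-01] [ 0.17  0.46  1.5  -0.    1.19  1.54] [649.3 151.1 304.4] [ 2.868  0.    -1.373]
plate 7578 [601.  139.6 120.1] rect [578.1 137.2] [125.8  60.1] 10.9
plate-nostub 7353 [600.7 139.  120.1] rect [570.3 135.6] [109.7  60.1] 10.9
boss 3840 [575.6 135.7 152. ] rect [570.  135.5] [44.3 47.9] 11.0
(array([   0,    0,   15,  102,  114,  232,  725, 7563,   93,  120,  168,
        207,  227,  227,  279, 3394,  214,  207,  236]), array([ 90,  94,  98, 102, 106, 110, 114, 118, 122, 126, 130, 134, 138,
       142, 146, 150, 154, 158, 162, 166]))
```

View pics/w3.png

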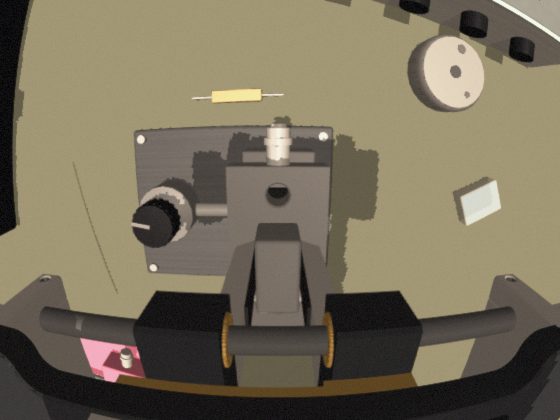

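The plate is held level with its hole at (277,190), stub towards the station's stub. It is offset about 1.2 mm in x. Descending in stages.

Request:
{"name": "step_arm", "arguments": {
  "series": [1.2, -0.2, -15, 0, 1, 0, 0, -15, 0, 1, 0, 0, -5, 0, 1, 0, 0, -4, 0, 1, 0, 0, -3, 0, 1, 0, 0, -3, 0, 1, 0, 0, -3, 0, 1, 0, 0, 0, 0, 1]
}}

```text
clock: 13.5
eef_pos: [572.5, 135.0, 101.8]
eef_rot: [-3.142, 0.0, 0.198]
wrist_force: [-0.3, 0.8, -4.2]
finger_gap: 23.6
finger_force: 45.0
```

Request:
{"name": "step_arm", "arguments": {
  "series": [0, 0, -2, 0, 1, 0, 0, -2, 0, 1, 0, 0, -2, 0, 1, 0, 0, -1, 0, 1, 0, 0, -1, 0, 1, 0, 0, -1, 0, 1, 0, 0, 0, 0, 1, 0, 0, 0, 0, 1]
}}

```text
clock: 14.5
eef_pos: [572.7, 135.0, 93.8]
eef_rot: [3.142, -0.001, 0.198]
wrist_force: [-5.0, -1.4, 8.4]
finger_gap: 23.3
finger_force: 45.0
```

Request:
{"name": "step_arm", "arguments": {
  "series": [-0.5, 0, -1, 0, 1, 0, 0, -1, 0, 1, 0, 0, -0.5, 0, 1, 0, 0, -0.5, 0, 1, 0, 0, 0, 0, 1, 0, 0, 0, 0, 1]
}}

```text
clock: 15.25
eef_pos: [572.6, 135.0, 91.9]
eef_rot: [3.141, -0.002, 0.198]
wrist_force: [-7.9, -3.1, 16.7]
finger_gap: 23.6
finger_force: 45.0
```

```bash
python3 w.py w4
python3 - <<'E'
from h import *
T=np.load("w4.npz");p,c=T['p'],T['c']
X,Y,Z=np.moveaxis(c,-1,0)
m=(np.hypot(X-572,Y-135)<64)&(Z>57)&(Z<66)&(np.hypot(X-552,Y-233)>40)
q=c[m];r=cv2.minAreaRect(q[:,:2].astype(np.float32));print(len(q),np.median(q,0),r)
m=(np.hypot(X-552,Y-233)<14)&(Z>70)&(Z<78);print('cap',m.sum())
g=p.max(2);k=m&(g>110);q=c[k][:,:2]-[552.3,233.3];a=np.linalg.svd(q-q.mean(0))[2][0];a*=np.sign(a@q.mean(0));print('pointer yaw',k.sum(),q.mean(0),np.arctan2(a[1],a[0])-.195)
print(manip.read_state()['wrist_force'])
E
```

```text
15.25 [572.6 135.   91.9] [ 3.141e+00 -2.000e-03  1.980e-01] [ 0.17  0.53  1.54 -0.    1.07  1.54] [650.4 151.2 246.5] [ 2.87   0.    -1.374]
8047 [603.47889238 141.18927135  62.08643529] ((576.3848876953125, 136.58009338378906), (118.69319915771484, 60.22441101074219), 11.201720237731934)
cap 1187
pointer yaw 88 [-0.2368345   7.38452987] 1.4004521204898734
[-7.2083295  -1.50934261 17.12855181]
```

View pics/w4.png

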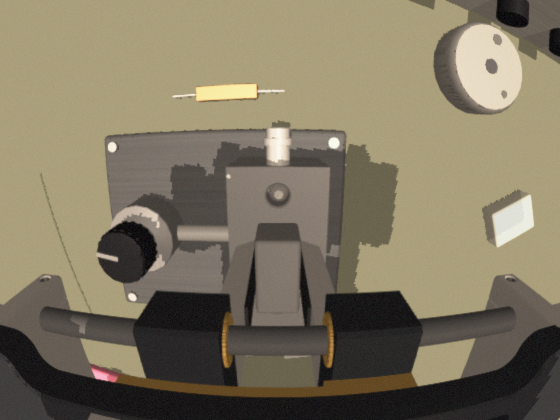

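The large dowel shows through its hole at (277,193). The plate top is at 62.1 mm, which is home, and the cap pointer reads 1.40 rad, which is open. The push is about 20 N, so I'm handing it in.

```bash
python3 -c "
from cell import manip
print(manip.sign_off())"
```

```text
the job is handed in; nothing more can be done
None
```

I handed the job in at about 15 s of the 51 s allowed: the vent cap is open at its stop (1.40 rad), and the upper half is on both dowels with stubs at the same end, held pressed home at about 20 N; no verdict was returned.

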